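# Hold a core plug in the V-blocks of an ultrasonic cradle for a reading

## Robot

A 6-joint arm with a two-finger parallel gripper is mounted at the origin on the work surface. World frame = base frame: x ahead of the robot, y to its left, z up, the work surface at z = 0. Lengths are in m, angles in rad, forces in N, time in s.
With the tool pointing down it reaches from about 0.3 to 0.775 m from the base axis. Payload 14.6 kg.
Tool frame: the origin (TCP) lies at the very end of the fingers, on their centre line; the grasp point (between the pads) lies 19 mm behind it; z points along the fingers, y is the line along which they close (so a half turn about z gives the same grasp; the last joint's range is limited). The gripper opens to 94 mm and grips with 3 to 60 N. Pads are 16 mm wide; open, the fingers measure 119 mm over their backs; the gripper's body (75 mm by 177 mm) begins 78 mm behind the grasp point.
Start: joints at [1.162, 0.3, 1.521, -0, 1.321, -0.067], TCP at [0.184, 0.518, 0.172] pointing down, gripper open.
Joint ranges: [-3.03, 3.03], [-0.79, 2.21], [0.23, 2.52], [-1.04, 4.18], [0, 3.07], [-2.55, 2.55]. Speed limits (rad/s): [2.22, 2.22, 2.57, 3.14, 3.14, 3.14].

## Interface

Orientations are given as a rotation vector (axis times angle).
In Python, from workcell import robot gives the robot as it stands. The module is installed in compiled form; this text tells all that it offers. Calls block until the motion is done:
- robot.goto(position, orientation): joint-space move of the TCP to a pose.
- robot.move_straight(position, attitude=None, velocity=0.15): straight line of the TCP; attitude=None keeps the orientation; velocity is the mean speed in m/s.
- robot.move_joints(angles): joint-space move.
- robot.set_gripper(opening, grip_force=None): finger opening in m; grip_force is the grip in N (None keeps the last); returns when the fingers have stopped.
- robot.dwell(seconds).
- robot.solve_ik(position, orientation): joint angles nearest the present ones, or None.
- robot.read_state(): the state.
- robot.camera(name): name is "side" or "top" or "wrist"; returns a dict with "pixels" (384x512x3 uint8, blue, green, red), "range_z" (384x512 float32, m along the optical axis (not along the pixel's ray), 0 where there is no reading), "vertical_fov" (degrees; the focal length in pixels is half the picture's height over the tangent of half this angle, whatever the lens; pixels are square), "cx", "cy" (the principal point, pixels), "R" (3x3) and "t" (3): a world point X has camera coordinates R X + t; the wrist camera has in their place "tool_from_camera" (4x4, takes a point from camera to tool coordinates, whose origin is the TCP and whose axes are the flange's). Camera axes: x right, y down, z forward; pixel columns grow to the right and rows downward; lengths in m; the calibration is good to about 2 mm. The wrist camera is an equidistant fisheye: a pixel r from the principal point sees the ray r / f radians off the axis. A picture is of the moment at which its call begins: read the wrist's pose just before it.
A pose or a line that the arm cannot do raises robot.MotionError and nothing moves.
- robot.hand_in(): hands the job in; it is judged then, once.
The state is a dict: "t": time; "joints": joint angles; "dq": joint speeds; "joint_torque": joint torques, N m; "tcp_pos": TCP position; "tool_rot": TCP orientation; "ft_force": force on the tool from outside, world axes, zero at the start; "ft_torque": the same for the moment, N m; "gripper_width": finger opening in m; "grip_force": force on a finger pad.
Only numpy, scipy, OpenCV 4.12 (cv2) and the standard library are available. Lean on these libraries where they do the work, as an engineer would, in place of code of your own. Each camera call takes 0.05 s, during which the arm holds its last target. There are 200 camera calls.

## Task

Lift the dark basalt core plug out of the blue sample bin and lay it lengthwise into the pair of V-blocks, centred over the spring-loaded probe between them. Press it gently but firmly down against the probe's spring until it bears on both sloping sides of the V-blocks, and finish while holding it pressed there: the reading is taken while you hold. Leave the pale plug in the bin, and do not disturb the gel bottle or the aluminium standard.

Things in the scene. Friction and masses are not known exactly. Their poses are not given: they have to be found in the camera images.
- dark_plug: the dark grey, nearly black rock core plug with a red line along it: a plain cylinder 38 mm in diameter and 110 mm long, about 0.3 to 0.4 kg. Origin at its centre, x along its axis (either end is alike); it starts lying on its side on the bin's floor, its axis 23 mm above the bench.
- pale_plug: the cream limestone core plug with a blue line, same size as the dark one, lying next to it in the same bin; the two may be either way round. Origin at its centre, x along its axis. To be left where it is.
- bin: blue open plastic sample bin, fixed on the bench: 170 mm (its x) by 280 mm (its y) outside, 50 mm high, walls and floor 4 mm thick, rim lip 6 mm wide round the outside. Origin at the centre of its underside on the bench. The plugs lie in it side by side, about 128 mm apart along its y and roughly along its x.
- cradle: measuring cradle, fixed on the bench: aluminium base plate 150 mm (its x) by 110 mm (its y), 12 mm thick, with two steel V-blocks in line and a round probe midway between them (housing 31 mm across, 36 mm above the bench, a narrower head above it). Origin at the centre of its underside, z up, x along the V. Between the V-blocks 50 mm are clear for fingers beside the probe.
- seat (a point): the point of the cradle where the centre of a fully seated plug lies: 72 mm above the bench, over the cradle's origin; its axes are those of the cradle, x along the V.
- left_flanks: the halves of the two V-blocks on the cradle's +y side; their white, slippery 45-degree faces carry one contact line of the plug. The V-blocks are 20 mm thick along x, centred 35 mm to either side of the cradle's origin, 80 mm wide in y; the V is 60 mm wide at the top, 75 mm above the bench, its bottom 45 mm above the bench. Origin is the cradle's origin.
- right_flanks: the halves of the two V-blocks on the cradle's -y side; their 45-degree faces carry the other contact line. Origin is the cradle's origin.
- probe_face (a point): centre of the flat top of the probe head, a 20 mm black disc, slippery with gel, midway between the V-blocks. With nothing on it, it is 58 mm above the bench, which is 5 mm above the underside of a fully seated plug.
- probe (a joint): how far the probe head is pressed down, in m: 0 free, 0.005 with the plug fully seated, end stop at 0.008. Spring: about 3 N to start it, 5 N at 0.005. The plug's weight cannot seat it, it rides up; a push by the robot of 15 to 25 N seats it on the rigid V-blocks. Held stiffly 1 mm off to one side it bears on that side only: give way sideways, or press more.
- gel_bottle: small white plastic bottle with a red cap standing beyond the work, 40 mm in diameter, 95 mm high. Origin at the centre of its underside. To be left standing.
- standard: aluminium calibration cylinder with a yellow band standing on end beyond the work, 38 mm in diameter, 60 mm high. Origin at the centre of its underside. To be left standing.
Mind the look-alikes: they are no part of the job. Leave any pink look-alike of the dark_plug alone.

How it is judged:
On the way:
1. the dark plug is lifted clear of the bin in the gripper (z of dark_plug in the frame of bin above 0.085 m and contact force between the fingers and dark_plug above 1 N and contact force between bin and dark_plug below 0.1 N), for 0.2 s.
At the end, for the whole second after the job is handed in: Gripper still on the dark plug, at rest: axis within 2.5 degrees of the V, centre within 12 mm lengthwise, 3 mm sideways, 1.5 mm of seated height; probe down over 4 mm; over 1.5 N on each flank side. Pale plug in the bin; bottle and standard upright, moved under 30 mm (contact force between each of left_flanks, right_flanks and dark_plug above 1.5 N and value of joint probe above 0.004 m and z of dark_plug in the frame of seat below 0.0015 m and x of dark_plug in the frame of seat between -0.012 and 0.012 m and y of dark_plug in the frame of seat between -0.003 and 0.003 m and angle between the x axis of dark_plug and the x axis of cradle, either way round below 0.045 rad and contact force between the fingers and dark_plug above 1 N and contact force between bin and dark_plug below 0.1 N and linear speed of dark_plug below 0.01 m/s and z of pale_plug in the frame of bin below 0.04 m and distance of each of gel_bottle, standard from where it was at the start of the episode below 0.03 m and angle between each of gel_bottle, standard's own z axis and vertical below 0.3 rad); the arm keeps its last pose, push and grip.
It fails at once if the plug is slammed or forced into the V-blocks (over 60 N on one side) (contact force between any of left_flanks, right_flanks and dark_plug above 60 N).
It fails at once if the pale plug is lifted out of the bin (z of pale_plug in the frame of bin above 0.06 m).
It fails at once if the bottle or the standard is knocked over or pushed away (angle between any of gel_bottle, standard's own z axis and vertical above 0.5 rad or distance of any of gel_bottle, standard from where it was at the start of the episode above 0.05 m).
It also fails if it takes over 48 s, if anything falls off the work surface, if the arm or the gripper's body presses on something with over 40 N, if the wrist force passes 120 N, or if a joint passes its speed limit or range.

## Working session

There is one attempt and no reset: what is moved stays moved. The work goes in short steps, each a Python script; the robot and the scene stay as the last script left them, time stands still between calls to the robot, and variables do not carry over. Pictures are saved under pics/ and viewed, at most 10 in all, crops included, and the job is handed in when it is done.

```bash
mkdir -p pics; python3 - <<'E'
from workcell import robot
import cv2,numpy as np
ims=[]
for n in("top","side"):
    c=robot.camera(n);cv2.imwrite(f"pics/{n}0.png",c["pixels"]);np.savez(f"{n}0.npz",**c)
    print(n,c["vertical_fov"],c["cx"],c["cy"],c["R"].tolist(),c["t"].tolist())
s=robot.read_state();print(s)
E
```

```text
top 57.612887036143476 254.67527637139037 193.9956798338046 [[0.01837940662037404, -0.9991115580960369, -0.037924818934202055], [-0.9949625999562262, -0.014538087952050385, -0.0991870389065261], [0.09854756263160053, 0.039556775369176685, -0.9943458349195027]] [0.004256571348482646, 0.4653238450591842, 0.9923907594082797]
side 47.486185547968944 252.47419691245068 188.69655993135743 [[0.9918566224975051, -0.12567123975294842, 0.02066833101144367], [-0.06888289191823499, -0.6658377942479587, -0.7429099400008008], [0.1071241691161355, 0.7354364494978269, -0.6690722241591022]] [-0.4624430226710639, 0.06756293499582267, 1.2395553480350918]
{'t': 0.1, 'joints': array([ 1.16241302e+00,  3.00391853e-01,  1.52152244e+00, -2.23950202e-05,
        1.32070821e+00, -6.66087248e-02]), 'dq': array([-0.000337  , -0.00062915, -0.00100543, -0.00017498,  0.00053341,
       -0.00013894]), 'joint_torque': array([ 4.39002915e-04, -5.32646549e+01, -3.53281581e+01,  7.08582276e-02,
        2.36070558e-02, -1.01256637e-04]), 'tcp_pos': array([0.18424214, 0.51793174, 0.17155463]), 'tool_rot': array([-5.34202858e-01, -3.09561616e+00,  1.58018125e-03]), 'ft_force': array([-0.3495166 , -0.05037474, -0.35248398]), 'ft_torque': array([ 0.03994671, -0.02234335,  0.01559518]), 'grip_force': 0.0, 'gripper_width': 0.09363084907810731}
```

View pics/top0.png

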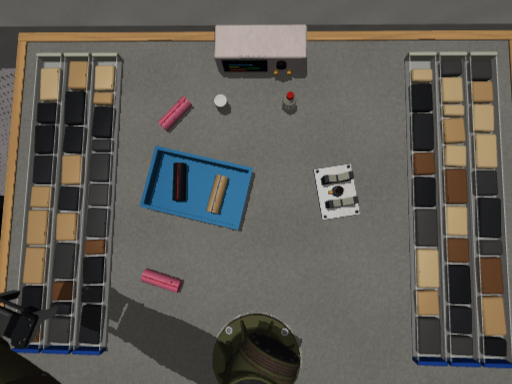

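View pics/side0.png

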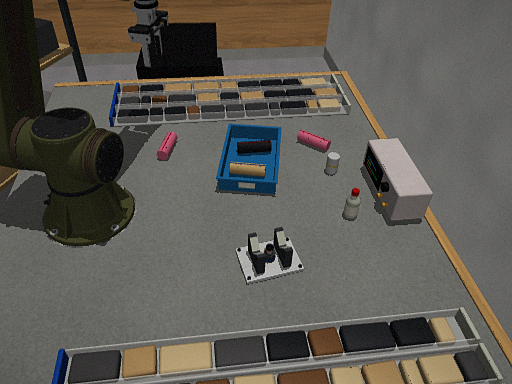

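The top view shows the dark plug at (180,182) and the pale plug at (217,194) in the blue bin. The cradle is at (337,191), with pink look-alikes at (175,113) and (161,281). The side view agrees, with dark at (254,147), pale at (247,170) and the cradle at (269,257). The candidates are the dark body with a red line at (180,182), the cream one with a blue line at (217,194), and the two pink ones. Only the first fits the description, so I'll confirm it in a crop.

```bash
cat > h.py <<'E'
import cv2,numpy as np
def foc(c): return 192/np.tan(np.radians(float(c["vertical_fov"]))/2)
def cast(c,uv,z):
    uv=np.atleast_2d(np.asarray(uv,float)); d=np.c_[(uv[:,0]-c["cx"])/foc(c),(uv[:,1]-c["cy"])/foc(c),np.ones(len(uv))]@c["R"]
    o=-c["R"].T@c["t"]; return o+d*((z-o[2])/d[:,2])[:,None]
def rect_axis(P):
    """centre, long-axis angle, sizes of min area rectangle of xy points"""
    (cx,cy),(w,h),a=cv2.minAreaRect((np.asarray(P)[:,:2]*1000).astype(np.float32))
    if w<h: a+=90;w,h=h,w
    a=(a+90)%180-90
    return np.array([cx,cy])/1000,a,(w,h)
def blob(m,win=None):
    m=m.astype(np.uint8)
    if win:
        k=np.zeros_like(m);k[win[1]:win[3],win[0]:win[2]]=1;m=m*k
    n,l,s,_=cv2.connectedComponentsWithStats(m); i=1+np.argmax(s[1:,4]); v,u=np.nonzero(l==i); return np.c_[u,v]
E
python3 - <<'E'
from h import *
c=dict(np.load("top0.npz"));p=c["pixels"].astype(int);b,g,r=p[...,0],p[...,1],p[...,2]
def cl(uv):return cast(c,uv,0)
bl=blob((b>110)&(r<70),(120,130,270,240));print("bin@.05",rect_axis(cast(c,bl,.05)))
dk=blob((p.max(2)<75)|((r>b+15)&(r<90)),(165,155,196,208));print("dark",rect_axis(cast(c,dk,.03)),len(dk),np.median(c["range_z"][dk[:,1],dk[:,0]]))
pl=blob((r>110)&(r>b+25),(200,165,235,222));print("pale",rect_axis(cast(c,pl,.03)))
wh=blob((p.min(2)>150),(305,155,370,225));
m=np.zeros((384,512),np.uint8);print("cradle",rect_axis(cast(c,wh,.012)))
im=np.hstack([cv2.resize(c["pixels"][140:240,130:230],(400,400),interpolation=2),cv2.resize(c["pixels"][150:230,297:377],(400,400),interpolation=2)])
cv2.imwrite("pics/crop.png",im)
E
```

```text
bin@.05 (array([0.48047345, 0.18003525]), 77.60132598876953, (291.87884521484375, 181.31643676757812))
dark (array([0.49686646, 0.23047113]), 0.7184796929359436, (112.0713119506836, 44.989070892333984)) 562 1.0152268
pale (array([0.46454059, 0.12391324]), -15.004150390625, (108.94049835205078, 30.647815704345703))
cradle (array([ 0.47833209, -0.22556796]), 9.812021255493164, (149.31268310546875, 108.37367248535156))
```

View pics/crop.png

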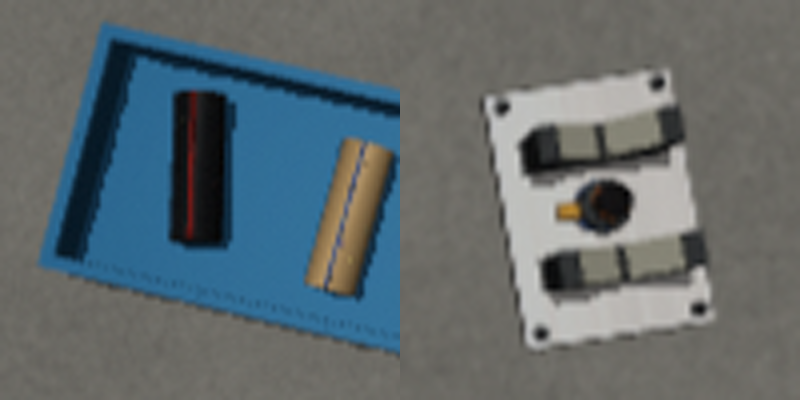

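The crop confirms it: left is the near-black plug with the red line (crop about (200,168)) and the cream one with the blue line. Right is the cradle with its probe at crop (605,205). Next I'll go above the plug and look with the wrist camera.

```bash
cat >> h.py <<'E'
from scipy.spatial.transform import Rotation as Ro
def ori(psi):
    a=np.radians(psi);c,s=np.cos(a),np.sin(a)
    return Ro.from_matrix(np.array([[c,s,0],[s,-c,0],[0,0,-1]])).as_rotvec()
def best(robot,pos,psi):
    o=[]
    for k in(0,180):
        q=robot.solve_ik(pos,ori(psi+k))
        if q is not None:o.append((abs(q[5]),psi+k,q))
    return min(o,key=lambda t:t[0])
def wrist(robot,name):
    s=robot.read_state();c=robot.camera("wrist");T=np.eye(4);T[:3,:3]=Ro.from_rotvec(s["tool_rot"]).as_matrix();T[:3,3]=s["tcp_pos"]
    c["W"]=T@c["tool_from_camera"];cv2.imwrite(f"pics/{name}.png",c["pixels"]);np.savez(f"{name}.npz",**c);return c
def wcast(c,uv,z):
    uv=np.atleast_2d(np.asarray(uv,float));d=uv-[float(c["cx"]),float(c["cy"])];r=np.linalg.norm(d,axis=1)+1e-9;th=r/foc(c)
    d=np.c_[d/r[:,None]*np.sin(th)[:,None],np.cos(th)]@c["W"][:3,:3].T;o=c["W"][:3,3]
    return o+d*((z-o[2])/d[:,2])[:,None]
def wproj(c,X):
    x=(np.atleast_2d(X)-c["W"][:3,3])@c["W"][:3,:3];n=np.linalg.norm(x[:,:2],axis=1)+1e-9;th=np.arctan2(n,x[:,2])
    return x[:,:2]/n[:,None]*(th*foc(c))[:,None]+[float(c["cx"]),float(c["cy"])]
E
python3 - <<'E'
from workcell import robot
from h import *
pos=[.497,.231,.20]
b=best(robot,pos,.7);print(b)
robot.goto(pos,ori(b[1]));c=wrist(robot,"w1")
print(robot.read_state()["t"],c["vertical_fov"],c["cx"],c["cy"],c["tool_from_camera"],wproj(c,[.497,.231,.04]))
E
```

```text
(np.float64(1.2147604005648287), 180.7, array([ 3.68253231e-01,  2.75318147e-01,  1.48712494e+00, -4.44089210e-16,
        1.37914957e+00, -1.21476040e+00]))
1.7167 65.70646984690485 256.69126688465815 197.67888601955977 [[-3.47655445e-04 -9.72952424e-01 -2.31005323e-01  6.77653788e-02]
 [ 9.99999652e-01 -5.13451366e-04  6.57597081e-04  6.26094073e-04]
 [-7.58420673e-04 -2.31005014e-01  9.72952264e-01 -2.11628547e-01]
 [ 0.00000000e+00  0.00000000e+00  0.00000000e+00  1.00000000e+00]] [[255.4384267  182.29774869]]
```

View pics/w1.png

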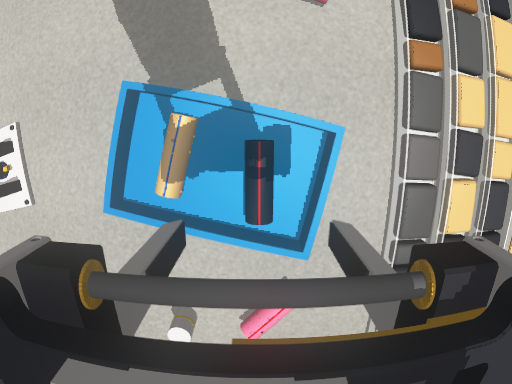

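The wrist view shows the dark plug from (259,141) to (259,223) and the pale plug at (176,155). I'll measure the plug, then descend and grasp.

```bash
python3 - <<'E'
from workcell import robot
from h import *
c=dict(np.load("w1.npz"));p=c["pixels"].astype(int);b,g,r=p[...,0],p[...,1],p[...,2]
m=((b<70)|((r>b)&(b<110)));uv=blob(m,(225,128,300,235));print(uv.min(0),uv.max(0),len(uv))
ctr,a,sz=rect_axis(wcast(c,uv,.023));print(ctr,a,sz)
if not(100<sz[0]<122 and 32<sz[1]<46): raise SystemExit("check")
psi=best(robot,[*ctr,.1],a)[1];o=ori(psi);print(psi)
robot.set_gripper(.07)
robot.goto([*ctr,.10],o)
robot.move_straight([*ctr,.011],velocity=.08)
s=robot.read_state();print(s["t"],s["ft_force"],s["tcp_pos"])
robot.set_gripper(0.0,45)
s=robot.read_state();print(s["t"],s["ft_force"],s["gripper_width"],s["grip_force"])
E
```

```text
[246 140] [273 224] 1050
[0.50106689 0.23606982] 0.4178941249847412 (114.40447998046875, 35.22185516357422)
180.41789412498474
4.0417 [-0.1277655   0.27716372  0.28680306] [0.501386   0.23618041 0.01150815]
5.1583 [-0.53668247  0.25301652 -0.52967141] 0.0004984637617097007 0.0
```

The gripper closed empty, so I'll look.

```bash
python3 - <<'E'
from workcell import robot
from h import *
c=wrist(robot,"w2");s=robot.camera("side")["pixels"]
cv2.imwrite("pics/l2.png",np.hstack([cv2.resize(c["pixels"],(400,300)),cv2.resize(s[100:220,180:340],(400,300),interpolation=2)]))
E
```

```text
(no output)
```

View pics/l2.png

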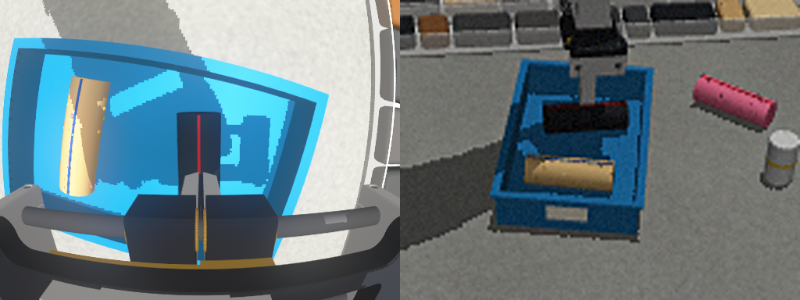

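Wrist: fingers are closed at (200,180), and the plug shows ahead of them at rows 112–190. Side: the plug is still on the floor at (585,117). I'll get numbers for where it is relative to the fingers.

```bash
python3 - <<'E'
from workcell import robot
from h import *
c=dict(np.load("w2.npz"));s=robot.read_state();print(s["tcp_pos"],s["tool_rot"],s["gripper_width"])
print("proj tcp",wproj(c,s["tcp_pos"]),"grasp",wproj(c,s["tcp_pos"]+[0,0,.019]))
v,u=np.mgrid[140:380:12,0:1];z=c["range_z"]
for col in(240,256,270):
  print(col)
  for row in range(130,300,10):
    zz=z[row,col];d=np.array([col-c["cx"],row-c["cy"]]);r=np.linalg.norm(d);th=r/foc(c);x=np.r_[d/r*np.tan(th),1]*zz
    print(row,np.round(c["W"][:3,:3]@x+c["W"][:3,3],3),c["pixels"][row,col])
E
```

```text
[0.50106011 0.23607902 0.01100044] [ 1.14861413e-02 -3.14154567e+00  2.20589245e-05] 0.0004483792324420555
proj tcp [[255.72990546 220.5118077 ]] grasp [[255.66476091 228.94872516]]
240
130 [0.435 0.224 0.004] [190 135  41]
140 [0.442 0.224 0.004] [189 133  39]
150 [0.447 0.226 0.039] [81 59 41]
160 [0.453 0.226 0.038] [75 56 40]
170 [0.459 0.226 0.039] [71 54 41]
180 [0.466 0.226 0.038] [68 53 41]
190 [0.472 0.226 0.038] [66 51 40]
200 [0.479 0.226 0.039] [66 51 41]
210 [0.485 0.226 0.038] [68 53 42]
220 [0.492 0.226 0.039] [70 54 43]
230 [0.49  0.227 0.062] [143 141 139]
240 [0.491 0.228 0.077] [143 141 139]
250 [0.467 0.232 0.146] [68 52 42]
260 [0.466 0.232 0.153] [65 50 42]
270 [0.467 0.232 0.158] [60 48 41]
280 [0.467 0.233 0.163] [60 50 45]
290 [0.469 0.233 0.164] [61 53 50]
256
130 [0.435 0.236 0.003] [193 136  43]
140 [0.442 0.236 0.004] [190 135  39]
150 [0.447 0.236 0.041] [ 85  60 101]
160 [0.453 0.236 0.04 ] [ 79  58 101]
170 [0.459 0.236 0.04 ] [73 55 99]
180 [0.465 0.236 0.04 ] [70 54 99]
190 [0.471 0.236 0.041] [68 52 98]
200 [0.478 0.236 0.04 ] [68 53 98]
210 [0.485 
[... 220 characters left out ...]
6 0.098] [67 57 52]
280 [0.472 0.236 0.154] [72 68 65]
290 [0.472 0.236 0.158] [91 87 86]
270
130 [0.434 0.246 0.003] [197 138  44]
140 [0.442 0.246 0.002] [193 136  42]
150 [0.447 0.245 0.038] [94 64 42]
160 [0.453 0.245 0.038] [87 61 42]
170 [0.459 0.245 0.038] [82 58 41]
180 [0.466 0.245 0.037] [78 56 41]
190 [0.472 0.245 0.037] [76 56 42]
200 [0.479 0.245 0.038] [75 55 42]
210 [0.485 0.245 0.038] [75 56 42]
220 [0.492 0.245 0.037] [74 56 44]
230 [0.49  0.244 0.063] [145 142 140]
240 [0.49  0.244 0.079] [145 141 140]
250 [0.466 0.24  0.146] [69 53 43]
260 [0.467 0.24  0.152] [66 51 43]
270 [0.466 0.24  0.159] [60 47 41]
280 [0.466 0.239 0.164] [61 52 47]
290 [0.469 0.239 0.164] [61 53 50]
```

```bash
python3 - <<'E'
from workcell import robot
from h import *
robot.set_gripper(.08,45); s=robot.read_state();print(s["t"],s["gripper_width"],s["ft_force"])
c=wrist(robot,"w3");t=robot.camera("side");
cv2.imwrite("pics/l3.png",np.hstack([cv2.resize(c["pixels"][120:270,156:356],(400,300)),cv2.resize(t["pixels"][110:200,210:330],(400,300),interpolation=2)]))
robot.set_gripper(.036,45);s=robot.read_state();print(s["t"],s["gripper_width"],s["grip_force"],s["ft_force"])
E
```

```text
6.5333 0.07993802283008636 [ 0.41865991 -0.02888775  0.698379  ]
7.4583 0.03564550987755935 0.0 [-0.07969499  0.44607448  0.24255427]
```

View pics/l3.png

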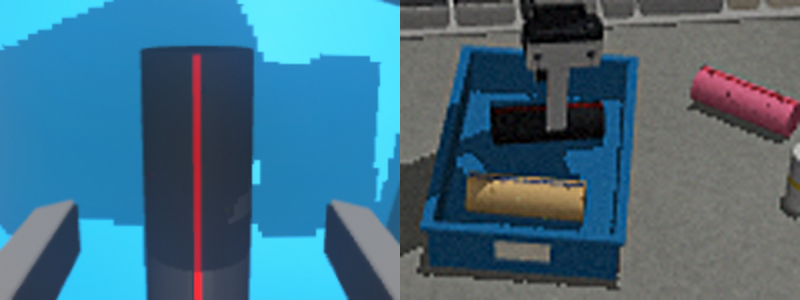

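```bash
python3 - <<'E'
from workcell import robot
from h import *
s=robot.read_state();print(s["gripper_width"],s["tcp_pos"])
t=robot.camera("side");c=wrist(robot,"w4")
f=foc(t);v,u=np.mgrid[0:384,0:512];z=t["range_z"]
P=np.stack([(u-t["cx"])/f*z,(v-t["cy"])/f*z,z],-1);X=(P-t["t"])@t["R"]
for col in range(250,268,3): print(col,[tuple(np.round(X[r,col],3)) for r in range(132,158,3)])
cv2.imwrite("pics/l4.png",np.hstack([cv2.resize(c["pixels"][140:290,156:356],(400,300)),cv2.resize(t["pixels"][110:170,220:300],(400,300),interpolation=0)]))
E
```

```text
0.03564550987755935 [0.5010675  0.23607465 0.01101867]
250 [(np.float64(0.497), np.float64(0.316), np.float64(0.025)), (np.float64(0.498), np.float64(0.321), np.float64(0.01)), (np.float64(0.496), np.float64(0.308), np.float64(0.006)), (np.float64(0.488), np.float64(0.243), np.float64(0.04)), (np.float64(0.486), np.float64(0.229), np.float64(0.038)), (np.float64(0.486), np.float64(0.223), np.float64(0.03)), (np.float64(0.485), np.float64(0.216), np.float64(0.023)), (np.float64(0.486), np.float64(0.222), np.float64(0.007)), (np.float64(0.484), np.float64(0.207), np.float64(0.006))]
253 [(np.float64(0.492), np.float64(0.206), np.float64(0.101)), (np.float64(0.492), np.float64(0.208), np.float64(0.089)), (np.float64(0.493), np.float64(0.209), np.float64(0.076)), (np.float64(0.492), np.float64(0.204), np.float64(0.068)), (np.float64(0.493), np.float64(0.207), np.float64(0.054)), (np.float64(0.496), np.float64(0.224), np.float64(0.029)), (np.float64(0.495), np.float64(0.218), np.float64(0.021)), (np.float64(0.497), np.float64(0.226), np.float64(0.003)), (np.float64(0.494), np.float64(0.20
[... 1460 characters left out ...]
64(0.525), np.float64(0.219), np.float64(0.018)), (np.float64(0.526), np.float64(0.223), np.float64(0.003)), (np.float64(0.524), np.float64(0.203), np.float64(0.006))]
265 [(np.float64(0.549), np.float64(0.31), np.float64(0.026)), (np.float64(0.548), np.float64(0.306), np.float64(0.016)), (np.float64(0.549), np.float64(0.307), np.float64(0.003)), (np.float64(0.537), np.float64(0.238), np.float64(0.04)), (np.float64(0.535), np.float64(0.225), np.float64(0.038)), (np.float64(0.536), np.float64(0.224), np.float64(0.026)), (np.float64(0.536), np.float64(0.222), np.float64(0.016)), (np.float64(0.536), np.float64(0.216), np.float64(0.007)), (np.float64(0.535), np.float64(0.209), np.float64(-0.0))]
```

View pics/l4.png

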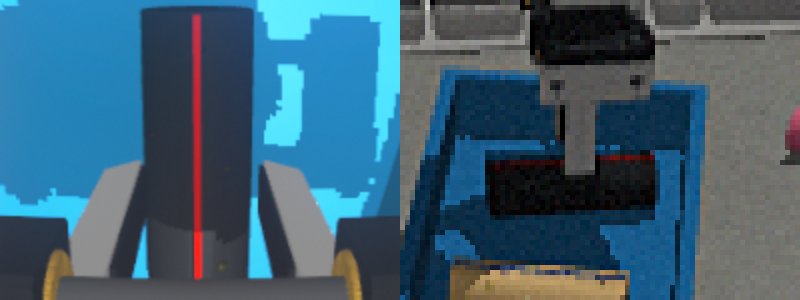

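Side depth shows the fingertips end at z ≈ 0.045–0.05, just above the plug's top, while the reported TCP is 0.011. So the real fingers end about 35–40 mm short of the reported TCP. I'll measure that offset from w3, where the open fingers are over free floor.

```bash
python3 - <<'E'
from workcell import robot
from h import *
def cloud(c):
    v,u=np.mgrid[0:384,0:512];d=np.stack([u-c["cx"],v-c["cy"]],-1);r=np.linalg.norm(d,axis=-1)+1e-9
    k=np.tan(r/foc(c))/r;z=c["range_z"];x=np.stack([d[...,0]*k*z,d[...,1]*k*z,z],-1);return x@c["W"][:3,:3].T+c["W"][:3,3]
for n,h in(("w3",.04),("w4",.018)):
  X=cloud(dict(np.load(n+".npz")))
  for s in(-1,1):
    m=(abs(X[...,0]-.5)<.012)&(s*(X[...,1]-.236)>h-.004)&(s*(X[...,1]-.236)<h+.018)&(X[...,2]>.02)&(X[...,2]<.11)
    Z=X[m];print(n,s,len(Z),np.sort(Z[:,2])[[0,3,10,30]].round(4),Z[:,0].min().round(4),Z[:,1].min().round(4),Z[:,1].max().round(4))
t=robot.camera("side")
f=foc(t);v,u=np.mgrid[0:384,0:512];z=t["range_z"]
X=(np.stack([(u-t["cx"])/f*z,(v-t["cy"])/f*z,z],-1)-t["t"])@t["R"]
for r in range(142,149):print(r,X[r,252:259].round(3)[:,1:].tolist(),t["pixels"][r,255])
E
```

```text
w3 -1 1793 [0.0428 0.0432 0.0444 0.0462] 0.4897 0.1843 0.1975
w3 1 1786 [0.0425 0.0435 0.0444 0.046 ] 0.4891 0.2761 0.289
w4 -1 1667 [0.0235 0.0252 0.0269 0.0293] 0.4883 0.2064 0.2218
w4 1 1611 [0.0236 0.0239 0.0246 0.0265] 0.4881 0.25 0.267
142 [[0.238, 0.039], [0.207, 0.062], [0.209, 0.06], [0.21, 0.059], [0.209, 0.06], [0.206, 0.061], [0.208, 0.06]] [86 87 86]
143 [[0.227, 0.043], [0.208, 0.057], [0.204, 0.06], [0.207, 0.058], [0.209, 0.055], [0.206, 0.058], [0.206, 0.057]] [91 93 93]
144 [[0.225, 0.04], [0.209, 0.052], [0.21, 0.052], [0.213, 0.049], [0.212, 0.049], [0.21, 0.051], [0.213, 0.049]] [80 82 82]
145 [[0.228, 0.034], [0.227, 0.035], [0.223, 0.038], [0.222, 0.038], [0.221, 0.039], [0.223, 0.037], [0.223, 0.037]] [29 26 29]
146 [[0.223, 0.034], [0.221, 0.036], [0.218, 0.038], [0.222, 0.034], [0.221, 0.035], [0.221, 0.034], [0.219, 0.036]] [0 1 0]
147 [[0.216, 0.036], [0.222, 0.03], [0.219, 0.033], [0.22, 0.031], [0.219, 0.032], [0.215, 0.035], [0.22, 0.031]] [13 11 13]
148 [[0.219, 0.029], [0.218, 0.03], [0.219, 0.029], [0.219, 0.028], [0.223, 0.025], [0.218, 0.029], [0.218, 0.028]] [ 9 10  8]
```

The true tip is about 0.033 above the reported TCP. I'll open, do a guarded descent until the tips touch the bin floor (4 mm) to calibrate that, back off 3 mm and grasp.

```bash
python3 - <<'E'
from workcell import robot
from h import *
robot.set_gripper(.07,45)
s=robot.read_state();x,y=.501,.236
robot.move_straight([x,y,-.016],velocity=.06);f0=robot.read_state()["ft_force"][2];print(f0)
z=-.016
while z>-.036:
    z-=.0015;robot.move_straight([x,y,z],velocity=.03);s=robot.read_state();f=s["ft_force"][2]-f0
    print(round(z,4),round(s["tcp_pos"][2],4),round(f,2))
    if f>4:break
robot.move_straight([x,y,z+.003],velocity=.03)
robot.set_gripper(0,45);s=robot.read_state();print(s["t"],s["tcp_pos"],s["gripper_width"],s["grip_force"],s["ft_force"])
E
```

```text
0.9810995272183404
-0.0175 -0.0173 -1.52
-0.019 -0.0191 -0.78
-0.0205 -0.0206 -1.37
-0.022 -0.0221 -0.58
-0.0235 -0.0236 -1.38
-0.025 -0.0251 -0.97
-0.0265 -0.0266 -0.87
-0.028 -0.0281 -1.11
-0.0295 -0.0291 4.26
12.025 [ 0.50098587  0.23593421 -0.02655701] 0.03701564131627682 44.99758243560791 [-0.16490475 -0.54969305 -0.38602898]
```

Gripped: 45 N at width 37 mm. The fingers' true offset is 32.8 mm, so the plug axis is TCP z + 0.0496. Next I'll lift, then look at the cradle from close by.

```bash
python3 - <<'E'
from workcell import robot
from h import *
robot.move_straight([.501,.236,.12],velocity=.12);robot.dwell(.25)
s=robot.read_state();print(s["t"],s["gripper_width"],s["grip_force"],s["ft_force"])
e=np.radians(9.8);pos=[.4783-.10*np.cos(e),-.2256-.10*np.sin(e),.14]
b=best(robot,pos,9.8);print(b[1],b[2]);robot.goto(pos,ori(b[1]));robot.dwell(.2)
c=wrist(robot,"w5");s=robot.read_state();print(s["t"],s["gripper_width"],s["grip_force"],s["tcp_pos"])
print(wproj(c,[.4783,-.2256,.058]))
E
```

```text
13.65 0.03690895008718757 44.996779561042786 [-0.15183904 -0.61155883 -2.33871926]
9.8 [-0.64982522  0.10908173  1.8289549   0.          1.20355602  0.74992884]
15.7 0.037019532885557836 44.99699592590332 [ 0.37996151 -0.24232087  0.13995277]
[[258.16936351  93.92322357]]
```

View pics/w5.png

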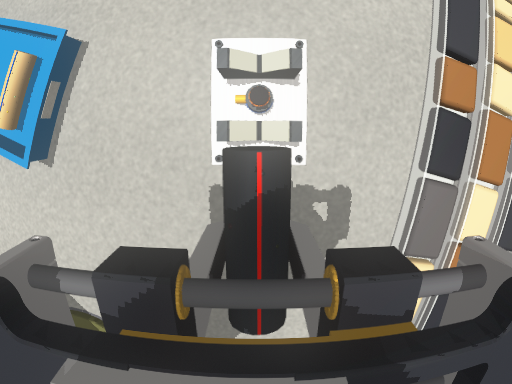

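The wrist view shows the cradle with its probe at (259,98) and plate corners (211,39)–(307,163). The held plug runs from row 148 to 333 at column 258, parallel to the V.

```bash
python3 - <<'E'
from h import *
c=dict(np.load("w5.npz"));p=c["pixels"].astype(int)
uv=blob((p.min(2)>205),(195,25,325,175));print(uv.min(0),uv.max(0),len(uv))
print("plate",rect_axis(wcast(c,uv,.012)))
e=np.radians(9.8);ax=np.array([np.cos(e),np.sin(e)]);n=np.array([-ax[1],ax[0]]);t=np.array([.37996,-.24232])
# V bottom lines between white flanks, z=.045 : darkest column between faces per row
for name,uvp,z in(("probe",[259,98],.058),("plugfront",[258,148],.19),("plugback",[258,333],.19)):
    X=wcast(c,uvp,z)[0,:2];print(name,X,(X-t)@ax,(X-t)@n)
# plug axis direction: columns of plug edges
for r in range(165,240,25):
    row=p[r,200:320].max(1);k=np.nonzero(row<75)[0]+200
    print(r,k.min(),k.max())
g=p.sum(2)[:,250:272]
for r in(58,62,66,126,130,134): print(r,250+np.argmin(g[r]),g[r].min(),g[r].max())
h,_,_=cv2.split(c["pixels"]); 
m=(p.max(2)<110).astype(np.uint8);q,l,s,ce=cv2.connectedComponentsWithStats(m[30:120,235:285])
for i in range(1,q):
    if s[i,4]>40: X=wcast(c,ce[i]+[235,30],.057)[0,:2];print("dark",s[i],ce[i]+[235,30],X)
E
```

```text
[210  38] [307 164] 6196
plate (array([ 0.47773792, -0.22629987]), 9.787824630737305, (148.42507934570312, 110.25948333740234))
probe [ 0.47442557 -0.2270942 ] 0.09567869749648539 -0.0010753105887479943
plugfront [ 0.43392239 -0.23266949] 0.05481756877453466 0.00032477713621083606
plugback [ 0.31364129 -0.25374008] -0.06729478268611018 3.463979682006603e-05
165 223 287
190 224 290
215 224 289
58 258 357 675
62 258 355 675
66 258 358 676
126 258 348 674
130 258 347 674
134 258 341 672
dark [  0  40  50   8 324] [259.57716049  74.14814815] [ 0.49840445 -0.22351358]
```

```bash
cat > press.py <<'E'
from workcell import robot
from h import *
e=np.radians(9.79);ax=np.array([np.cos(e),np.sin(e)]);n=np.array([-ax[1],ax[0]]);C=np.array([.4777,-.2263])+.002*ax
def F():
    f=[]
    for _ in range(5): robot.dwell(.03);f.append(robot.read_state()["ft_force"])
    return np.mean(f,0)
E
python3 - <<'E'
from press import *
robot.goto([*C,.08],ori(9.79));robot.dwell(.2);f0=F();np.save("f0.npy",f0)
robot.move_straight([*C,.030],velocity=.08)
z=.030;lat=0.
for i in range(14):
    z-=.001;robot.move_straight([*(C+lat*n),z],velocity=.02);f=F()-f0;s=robot.read_state()
    fl=f[:2]@n;print(round(z,4),round(s["tcp_pos"][2],4),"lat%.4f"%lat,"Fz%.1f Fl%.1f Fx%.1f"%(f[2],fl,f[:2]@ax),round(s["t"],1))
    if f[2]>14 or abs(fl)>12:break
np.save("st.npy",[z,lat])
E
```

```text
0.029 0.0291 lat0.0000 Fz0.0 Fl0.1 Fx-0.3 17.8
0.028 0.028 lat0.0000 Fz-0.0 Fl-0.4 Fx-0.3 18.2
0.027 0.0272 lat0.0000 Fz3.1 Fl-0.1 Fx-0.5 18.6
0.026 0.0261 lat0.0000 Fz3.3 Fl-0.2 Fx0.5 19.1
0.025 0.025 lat0.0000 Fz4.0 Fl-0.7 Fx0.1 19.5
0.024 0.024 lat0.0000 Fz4.4 Fl-0.4 Fx0.4 19.9
0.023 0.0232 lat0.0000 Fz7.0 Fl-2.8 Fx0.1 20.3
0.022 0.0227 lat0.0000 Fz10.9 Fl-5.8 Fx-0.9 20.7
0.021 0.0223 lat0.0000 Fz15.8 Fl-6.1 Fx-1.8 21.1
```

Probe contact came at 0.0272 as predicted, and both flanks are engaging. I'll relieve the sideways load and press to about 22 N.

```bash
python3 - <<'E'
from press import *
f0=np.load("f0.npy");z,lat=np.load("st.npy")
for i in range(14):
    f=F()-f0;s=robot.read_state();fl=f[:2]@n
    d=s["tcp_pos"][:2]-C
    print("z%.4f tcp%.4f lat%.4f real%.4f Fz%.1f Fl%.1f t%.1f"%(z,s["tcp_pos"][2],lat,d@n,f[2],fl,s["t"]),(d@ax).round(4),round(s["grip_force"],1))
    ok=abs(fl)<2;
    if ok and 19<f[2]<26:break
    if not ok: lat+=.00025*np.sign(fl)
    if f[2]<19: z-=.0005
    if f[2]>26: z+=.0005
    robot.move_straight([*(C+lat*n),z],velocity=.01)
robot.dwell(1);f=F()-f0;s=robot.read_state();print(f[2],f[:2]@n,s["t"],s["tcp_pos"],s["grip_force"],s["gripper_width"],s["ft_torque"])
c=wrist(robot,"w6");t=robot.camera("side")
cv2.imwrite("pics/l6.png",np.hstack([cv2.resize(c["pixels"],(400,300)),cv2.resize(t["pixels"][210:300,210:330],(400,300),interpolation=2)]))
E
```

```text
z0.0210 tcp0.0223 lat0.0000 real-0.0012 Fz16.1 Fl-6.3 t21.3 0.0007 45.0
z0.0205 tcp0.0222 lat-0.0003 real-0.0013 Fz23.1 Fl-2.2 t21.7 0.0007 45.0
z0.0205 tcp0.0222 lat-0.0005 real-0.0012 Fz24.0 Fl-0.7 t22.1 0.0007 45.0
23.582478509405817 -0.3219827360708485 23.3 [ 0.48056239 -0.22705909  0.02220437] 45.00650703907013 0.03672541714261637 [-0.17562706  0.90481644 -0.19549677]
```

View pics/l6.png

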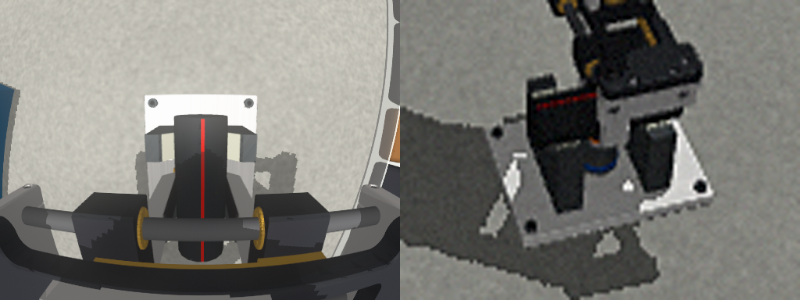

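The plug lies in both V-blocks: front end at (203,116) in the wrist view, in line with the plate, and gripped over the probe in the side view. The push is steady at 23.6 N with about 0.3 N sideways, at the predicted seated height. Handing in.

```bash
python3 -c "
from workcell import robot
print(robot.hand_in())"
```

```text
the job is handed in; nothing more can be done
None
```

I handed the job in at about 23 s with the dark plug in both V-blocks over the probe, held under a steady 23.6 N push at the expected seated height; no verdict was returned. The first grasp closed empty because the fingers end about 33 mm short of the reported TCP; I measured and corrected for that before lifting.

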